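# Lay the praline moulds down for filling

### The arm

A 6-joint arm with a two-finger parallel gripper is mounted at the origin on the work surface. World frame = base frame: x ahead of the robot, y to its left, z up, the work surface at z = 0. Lengths are in m, angles in degrees, forces in N, time in s.
With the tool pointing down it reaches from about 0.4 to 0.825 m from the base axis. Payload 7 kg.
Tool frame: the origin (TCP) lies midway between the tips of the shut fingers; the grasp point (between the pads) lies r.pinch_z behind it (r.pinch_z is the distance from the TCP to the grasp point, in m); z points along the fingers, y is the line along which they close (so a half turn about z gives the same grasp; the last joint's range is limited). The gripper opens to 88 mm and grips with 3 to 60 N. Pads are 19 mm wide; open, the fingers measure 130 mm over their backs; the gripper's body (78 mm by 193 mm) begins 47 mm behind the grasp point.
Start: joints at [86.007, 20.546, 0.682, 0, -70.136, -16.507], TCP at [0.236, 0.632, 0.227] pointing down, gripper open.
Joint ranges: [-176.03, 176.03], [-82.01, 121.73], [-58.28, 71.71], [-173.87, 95.51], [-174.79, -0.11], [-173.66, 173.66]. Speed limits (degrees/s): [136.94, 136.94, 172.46, 180, 180, 180].

### API

Orientations are given as [roll, pitch, yaw] about the fixed x, y, z axes, in that order (R = Rz(yaw) Ry(pitch) Rx(roll)).
In Python, from plant import r, optics, job gives the robot as it stands.
- The arm moves only by the shell command python3 -m crank 'ROWS' [FORCE]. ROWS is JSON, a list of rows, each an object with "xyz": the shift along the tool's x, y, z in units of 30 mm (1.0 is 30 mm), a list of three; "delta_rot": the turn, a rotation vector about the tool's x, y, z in degrees, a list of three; "claw": the closure, from 0 (fully open) to 1 (shut). A call has 1 to 20 rows; each row is the pose to reach, as a shift and turn from the pose commanded when the call began, along the tool's axes at that moment; what a row does not reach only later rows make up. A row lasts 1/8 s, in which the tool goes at most 62.5 mm and 10.7 degrees, less where a joint would pass 70% of its speed; a pose out of reach is approached as far as the arm can. A call with a gripper value outside its range is refused whole. The fingers move at their own pace and stop on an object; FORCE is the grip in N (left out, the last holds). Time passes only in rows, so rows that repeat a pose let the fingers close. It gives the time, the measured TCP pose, the force, the opening and the grip force at its end, in the units of the state.
- r.get_state(): the state, without advancing time (a new reading comes with each control period).
- optics.capture(name): name is "side" or "top" or "wrist"; returns a dict with "img" (420x560x3 uint8, blue, green, red), "fovy" (degrees; the focal length in pixels is half the picture's height over the tangent of half this angle, whatever the lens; pixels are square), "cx", "cy" (the principal point, pixels), "dist" ([k1, k2, p1, p2, k3] as OpenCV has them; the pictures are not rectified), "eye" and "rotation" of the camera in the world; the wrist camera has in their place "hand_eye" (4x4, takes a point from camera to tool coordinates, whose origin is the TCP and whose axes are the flange's). Camera axes: x right, y up, looking along -z (the intrinsics and any distortion apply to the point x, -y, -z); pixel columns grow to the right and rows downward; lengths in m; the calibration is good to about 2 mm. A picture is of the moment at which its call begins: read the wrist's pose just before it. There is no depth.
- job.close_job(): hands the job in; it is judged then, once.
The state is a dict: "time_s": time; "joints": joint angles; "qd": joint speeds; "joint_torque": joint torques, N m; "tcp_pos": TCP position; "eef_rot": TCP orientation; "contact_force": force on the tool from outside, world axes, zero at the start; "moment": the same for the moment, N m; "gripper_width": finger opening in m; "gripper_force": force on a finger pad.
Only numpy, scipy, OpenCV 4.12 (cv2) and the standard library are available. Lean on these libraries where they do the work, as an engineer would, in place of code of your own. Each camera call takes 0.05 s, during which the arm holds its last target. There are 200 camera calls.

### The job

Three washed chocolate moulds stand on their long edges on the pastry bench. Push over the two praline moulds, the ones with eight squarish cavities, so that each lies flat on the bench with its open cavities facing up, ready to be filled; only tip them where they stand, do not lift them or shove them along. Leave the mould with the three long bars standing, and do not disturb anything else on the bench.

Things in the scene. Friction and masses are not known exactly. Their poses are not given: they have to be found in the camera images.
- mould_a: praline mould: pale grey chocolate mould, 180x120x26 mm, about 0.3 kg, with 8 squarish cavities (2 rows of 4, 37x49 mm, 14 deep); its back has 8 low bumps. Stands free on a long side. Origin at its middle; x points out of the cavity face (face at +13 mm, back at -13 mm), y along its length, z up as it stands. Cavities look towards the robot or away from it, up to 15 deg askew
- mould_b: the other praline mould: pale grey chocolate mould, 180x120x26 mm, about 0.3 kg, with 8 squarish cavities (2 rows of 4, 37x49 mm, 14 deep); its back has 8 low bumps. Stands free on a long side. Origin at its middle; x points out of the cavity face (face at +13 mm, back at -13 mm), y along its length, z up as it stands. Cavities look towards the robot or away from it, up to 15 deg askew
- bar_mould: bar mould, to be left standing: pale grey, 180x120x26 mm like the praline moulds, but with 3 long cavities (162x31 mm, along its length, with low break lines); 3 long bumps on its back. Stands free on a 180 mm side. Origin at its middle, x out of the cavity face, y along its length, z up
- mould_a_foot (a point): middle of the long narrow side on which mould_a stands (60 mm below its origin). About 1 N near the top tips the mould; it topples by itself once leaned 14 deg over its bottom edge. Lying on its back, mould x points up, its origin and this point are 13 mm above the bench
- mould_b_foot (a point): middle of the long narrow side on which mould_b stands (60 mm below its origin). About 1 N near the top tips the mould; it topples by itself once leaned 14 deg over its bottom edge. Lying on its back, mould x points up, its origin and this point are 13 mm above the bench
- colour_bottle_1: small white food-colour bottle with black cap, 28 mm diameter, 74 mm tall, standing between two moulds; origin at the centre of its underside
- colour_bottle_2: a second such bottle between the other two moulds; origin at the centre of its underside
- tub: empty round white plastic tub with two lugs, 164 mm across the rim, 90 mm tall, beyond the moulds; origin at the centre of its underside
- bowl: small steel bowl, 120 mm across, 50 mm tall, beyond the moulds; origin at the centre of its underside
- offset_spatula: offset spatula, black grip and stepped steel blade, 280 mm long along its x, 30 mm wide, 18 mm high, lying at the robot's right; origin at bench height where the blade's step begins
- brush: pastry brush about 200 mm long along its x, lying at the robot's left; origin on the bench under it

How it is judged:
By the outcome, as a careful person would: the job done as asked, in the order asked, and still so for the second after the job is handed in, with the robot touching nothing.
It also fails if it takes over 40 s, if anything falls off the work surface, if the arm or the gripper's body presses on something with over 40 N, if the wrist force passes 120 N, or if a joint passes its speed limit or range.

## Working session

There is one attempt and no reset: what is moved stays moved. The work goes in short steps, Python scripts to look and compute and a shell command to move; the robot and the scene stay as the last step left them, time stands still between calls to the robot, and variables do not carry over. Pictures are saved under pics/ and viewed, at most 10 in all, crops included, and the job is handed in when it is done.

```bash
ls; mkdir -p pics; python3 - <<'E'
from plant import r,optics
import cv2
print(r.get_state(), r.pinch_z)
for n in("top","side"):
    c=optics.capture(n); cv2.imwrite(f"pics/{n}1.png",c["img"]); print({k:v for k,v in c.items() if k!="img"})
E
```

```text
pics
{'time_s': 0.0, 'joints': array([ 8.60064554e+01,  2.05934521e+01,  6.33505392e-01, -1.85749917e-02,
       -7.01356387e+01, -1.65058967e+01]), 'qd': array([ 0.01147231, -0.02662581,  0.07224588,  0.00154603,  0.00261531,
        0.03165884]), 'joint_torque': array([-1.50132011e-03, -5.82716990e+01,  2.93045533e+01,  6.99728429e+00,
        6.91508059e-03, -1.49643656e-04]), 'tcp_pos': array([0.23625839, 0.63178395, 0.22560274]), 'eef_rot': array([ 1.79903392e+02, -1.04176895e-02, -2.05057588e+01]), 'contact_force': array([0.70508589, 0.07549493, 0.07468838]), 'moment': array([-0.00836132,  0.02286903,  0.00777549]), 'gripper_force': 0.0, 'gripper_width': 0.08793908419164755} 0.0188
{'fovy': 55.14810912291257, 'cx': 279.0382901599952, 'cy': 201.7101581067596, 'dist': array([0.00192709, 0.        , 0.        , 0.        , 0.        ]), 'eye': array([ 0.38805355, -0.00201905,  1.54706318]), 'rotation': array([  8.45383525,  -0.18123888, -89.15731509])}
{'fovy': 51.954723776951134, 'cx': 284.9052646874157, 'cy': 214.7339973299779, 'dist': array([-0.11128765,  0.        ,  0.        ,  0.        ,  0.        ]), 'eye': array([ 0.14332534, -1.15414472,  1.06847008]), 'rotation': array([ 51.39866459,  -0.09337533, -21.34876226])}
```

View pics/top1.png

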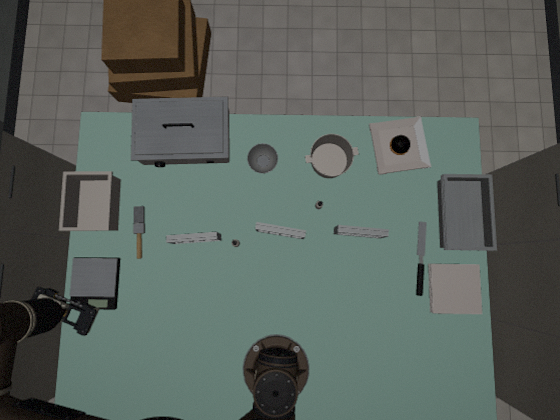

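View pics/side1.png

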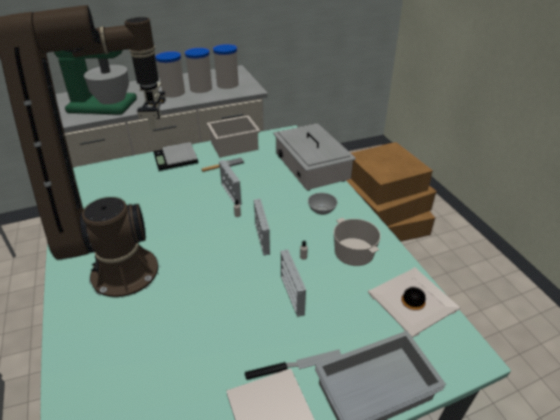

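Top view: the three moulds are near (192,238), (280,231) and (362,232), with bottles at (236,243) and (319,204). In the side view they are near (230,180), (262,226) and (292,283). I'll enlarge them to read the faces.

```bash
cat > h.py <<'E'
import numpy as np,cv2
from scipy.spatial.transform import Rotation as R
def ray(c,uv):
    f=c["img"].shape[0]/2/np.tan(np.radians(c["fovy"]/2))
    K=np.array([[f,0,c["cx"]],[0,f,c["cy"]],[0,0,1]])
    n=cv2.undistortPoints(np.array(uv,float).reshape(-1,1,2),K,c["dist"]).reshape(-1,2)
    d=np.c_[n[:,0],-n[:,1],-np.ones(len(n))]
    return d@R.from_euler("xyz",c["rotation"],degrees=True).as_matrix().T
def at_z(c,uv,z):
    d=ray(c,uv);e=np.array(c["eye"]); return e+d*((z-e[2])/d[:,2])[:,None]
def proj(c,P):
    Rm=R.from_euler("xyz",c["rotation"],degrees=True).as_matrix()
    p=(np.atleast_2d(P)-c["eye"])@Rm
    f=c["img"].shape[0]/2/np.tan(np.radians(c["fovy"]/2))
    K=np.array([[f,0,c["cx"]],[0,f,c["cy"]],[0,0,1]])
    return cv2.projectPoints(p*[1,-1,-1],np.zeros(3),np.zeros(3),K,c["dist"])[0].reshape(-1,2)
E
python3 - <<'E'
import cv2,numpy as np
t=cv2.imread("pics/top1.png");s=cv2.imread("pics/side1.png")
a=cv2.resize(t[190:260,150:410],(780,210),interpolation=cv2.INTER_CUBIC)
b=[cv2.resize(s[y:y+76,x:x+52],(260,380),interpolation=cv2.INTER_CUBIC) for x,y in((205,145),(236,190),(268,243))]
cv2.imwrite("pics/c.png",np.vstack([a,np.hstack(b)]))
E
```

```text
(no output)
```

View pics/c.png

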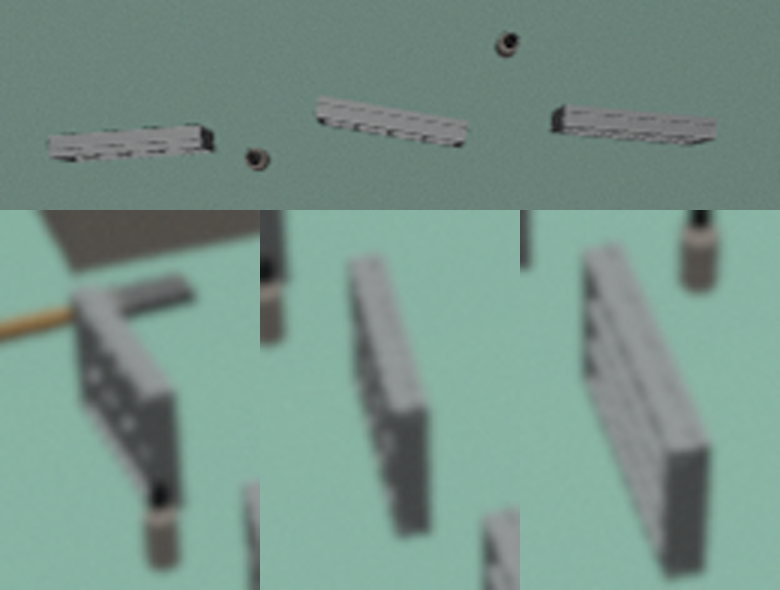

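The right mould shows long lines, so it is probably the bar mould. The left and middle ones have square patterns. I'll work out positions and take a closer look to tell cavities from bumps.

```bash
python3 - <<'E'
from plant import r,optics
from h import *
np.set_printoptions(precision=4,suppress=True)
c=optics.capture("top");w=optics.capture("wrist")
print(w["hand_eye"],w["fovy"])
f=lambda *p:[(150+a/3,190+b/3) for a,b in p]
# top-face corners: far-left, far-right, near-right, near-left
for n,p in dict(L=((48,136),(203,126),(203,147),(50,156)),M=((318,97),(467,124),(465,140),(318,117)),Rr=((562,106),(716,120),(716,138),(560,128))).items():
    q=at_z(c,f(*p),.12);print(n,q[:,:2].tolist(),"mid",q.mean(0),"len",np.linalg.norm(q[0]-q[1]),"wid",np.linalg.norm(q[0]-q[3]),"dir",np.degrees(np.arctan2(*(q[0]-q[1])[[1,0]])),np.degrees(np.arctan2(*(q[3]-q[2])[[1,0]])))
print(at_z(c,f((508,42),(260,158)),.074), at_z(c,[(333,157),(262,158),(139,222),(137,255)],.04))
E
```

```text
[[ 0.0001  0.9684  0.2494  0.0677]
 [ 1.     -0.0001  0.0003  0.0006]
 [ 0.0003  0.2494 -0.9684 -0.1576]
 [ 0.      0.      0.      1.    ]] 59.76650687997077
L [[0.4738069360013083, 0.3949222338247798], [0.48831746909418666, 0.21259423511494732], [0.4635751012924069, 0.2116739504047303], [0.4503505923279592, 0.39125261504904324]] mid [0.469  0.3026 0.12  ] len 0.18290449607424142 wid 0.023741654543891887 dir 94.55028123870864 94.21176577330876
M [[0.5247395822934384, 0.0774995737572266], [0.4953414766482881, -0.09948441774196427], [0.4764113852972073, -0.09721603508148421], [0.500991888974668, 0.07694992365894252]] mid [ 0.4994 -0.0106  0.12  ] len 0.17940897932519734 wid 0.023754053405533115 dir 80.56893538548181 81.96675085330854
Rr [[0.5183785882162053, -0.2120609758013532], [0.5045005486920546, -0.39438648777761726], [0.48320750111141286, -0.3938442802582182], [0.4922570655114117, -0.20952123241279993]] mid [ 0.4996 -0.3025  0.12  ] len 0.1828529253209822 wid 0.026244699367619903 dir 85.6472204285906 87.18925089140504
[[ 0.6007 -0.1527  0.074 ]
 [ 0.4537  0.1488  0.074 ]] [[ 0.7894 -0.2089  0.04  ]
 [ 0.7812  0.0646  0.04  ]
 [ 0.5271  0.5212  0.04  ]
 [ 0.4042  0.5205  0.04  ]]
```

```bash
G='x'; python3 -m crank '[{"xyz":[17.6,10.6,-2.7],"delta_rot":[0,0,-20.5],"claw":1},{"xyz":[17.6,10.6,-2.7],"delta_rot":[0,0,-20.5],"claw":1},{"xyz":[17.6,10.6,-2.7],"delta_rot":[0,0,-20.5],"claw":1},{"xyz":[17.6,10.6,-2.7],"delta_rot":[0,0,-20.5],"claw":1},{"xyz":[17.6,10.6,-2.7],"delta_rot":[0,0,-20.5],"claw":1},{"xyz":[17.6,10.6,-2.7],"delta_rot":[0,0,-20.5],"claw":1},{"xyz":[17.6,10.6,-2.7],"delta_rot":[0,0,-20.5],"claw":1},{"xyz":[17.6,10.6,-2.7],"delta_rot":[0,0,-20.5],"claw":1},{"xyz":[17.6,10.6,-2.7],"delta_rot":[0,0,-20.5],"claw":1},{"xyz":[17.6,10.6,-2.7],"delta_rot":[0,0,-20.5],"claw":1},{"xyz":[17.6,10.6,-2.7],"delta_rot":[0,0,-20.5],"claw":1},{"xyz":[17.6,10.6,-2.7],"delta_rot":[0,0,-20.5],"claw":1},{"xyz":[17.6,10.6,-2.7],"delta_rot":[0,0,-20.5],"claw":1},{"xyz":[17.6,10.6,-2.7],"delta_rot":[0,0,-20.5],"claw":1}]'
python3 - <<'E'
from plant import r,optics
import cv2
s=r.get_state();print(s["time_s"],s["tcp_pos"],s["eef_rot"])
cv2.imwrite("pics/w1.png",optics.capture("wrist")["img"])
E
```

```text
time_s: 1.95
tcp_pos: [0.619, 0.1505, 0.3077]
eef_rot: [-180.0, -0.0, 0.1]
contact_force: [-0.7, 0.8, -0.4]
gripper_width: 0.0005
gripper_force: 0.0
1.95 [0.6190174  0.15052915 0.30770935] [-1.79991780e+02 -6.37202815e-03  9.96752549e-02]
```

View pics/w1.png

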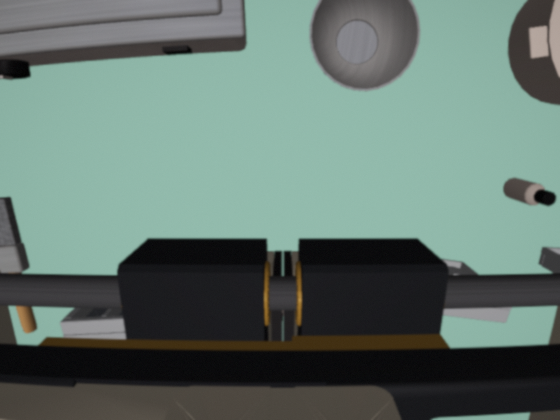

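```bash
python3 - <<'E'
from plant import r
print(r.get_state()["joints"])
E
```

```text
[ 3.11783587e+01  1.47976934e+01  3.01506219e+00 -2.58610350e-03
 -7.82044003e+01  5.89165435e+01]
```

```bash
python3 -m crank '[{"xyz":[2,0,1.5],"delta_rot":[0,0,90],"claw":1},{"xyz":[2,0,1.5],"delta_rot":[0,0,90],"claw":1},{"xyz":[2,0,1.5],"delta_rot":[0,0,90],"claw":1},{"xyz":[2,0,1.5],"delta_rot":[0,0,90],"claw":1},{"xyz":[2,0,1.5],"delta_rot":[0,0,90],"claw":1},{"xyz":[2,0,1.5],"delta_rot":[0,0,90],"claw":1},{"xyz":[2,0,1.5],"delta_rot":[0,0,90],"claw":1},{"xyz":[2,0,1.5],"delta_rot":[0,0,90],"claw":1},{"xyz":[2,0,1.5],"delta_rot":[0,0,180],"claw":1},{"xyz":[2,0,1.5],"delta_rot":[0,0,179],"claw":1},{"xyz":[2,0,1.5],"delta_rot":[0,0,179],"claw":1},{"xyz":[2,0,1.5],"delta_rot":[0,0,179],"claw":1},{"xyz":[2,0,1.5],"delta_rot":[0,0,179],"claw":1},{"xyz":[2,0,1.5],"delta_rot":[0,0,179],"claw":1},{"xyz":[2,0,1.5],"delta_rot":[0,0,179],"claw":1},{"xyz":[2,0,1.5],"delta_rot":[0,0,179],"claw":1},{"xyz":[2,0,1.5],"delta_rot":[0,0,179],"claw":1}]'
python3 -m crank '[{"xyz":[0,0,0],"delta_rot":[0,25,0],"claw":1},{"xyz":[0,0,0],"delta_rot":[0,25,0],"claw":1},{"xyz":[0,0,0],"delta_rot":[0,25,0],"claw":1},{"xyz":[0,0,0],"delta_rot":[0,25,0],"claw":1}]'
python3 - <<'E'
from plant import r,optics
import cv2
s=r.get_state();print(s["time_s"],s["tcp_pos"],s["eef_rot"])
cv2.imwrite("pics/w2.png",optics.capture("wrist")["img"])
E
```

```text
time_s: 4.12
tcp_pos: [0.6793, 0.1503, 0.2627]
eef_rot: [180.0, 0.0, -179.2]
contact_force: [-0.2, 0.3, -0.4]
gripper_width: 0.0005
gripper_force: 0.0
time_s: 4.62
tcp_pos: [0.6801, 0.1499, 0.2595]
eef_rot: [-179.9, -25.2, -179.0]
contact_force: [0.9, 0.2, 0.7]
gripper_width: 0.0007
gripper_force: 0.0
4.625 [0.68010266 0.14985942 0.25945239] [-179.92305017  -25.20487127 -179.03940108]
```

View pics/w2.png

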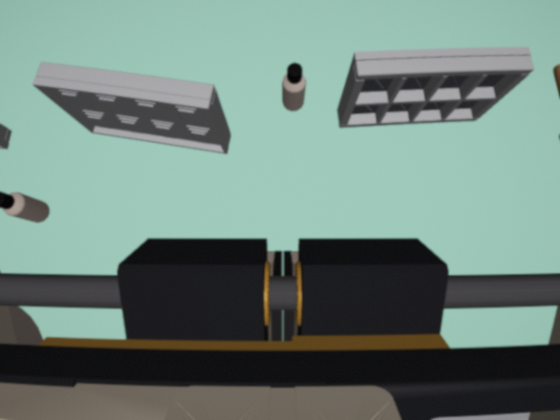

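Now it's clear. The mould at image right (world left, y≈0.30) has 8 open cavities facing away from the robot. The middle mould (image left) shows 8 bumps on its far side, so its cavities face the robot. That means pulling the left mould's top towards the robot and pushing the middle one's top away.

```bash
python3 -m crank '[{"xyz":[0,0,0],"delta_rot":[0,-25,0],"claw":1},{"xyz":[0,0,0],"delta_rot":[0,-25,0],"claw":1},{"xyz":[0,0,0],"delta_rot":[0,-25,0],"claw":1},{"xyz":[0,0,0],"delta_rot":[0,-25,0],"claw":1}]'
python3 -m crank '[{"xyz":[5.35,5.3,2.3],"delta_rot":[0,0,-3.5],"claw":1},{"xyz":[5.35,5.3,2.3],"delta_rot":[0,0,-3.5],"claw":1},{"xyz":[5.35,5.3,2.3],"delta_rot":[0,0,-3.5],"claw":1},{"xyz":[5.35,5.3,2.3],"delta_rot":[0,0,-3.5],"claw":1},{"xyz":[5.35,5.3,2.3],"delta_rot":[0,0,-3.5],"claw":1},{"xyz":[5.35,5.3,2.3],"delta_rot":[0,0,-3.5],"claw":1},{"xyz":[5.35,5.3,2.3],"delta_rot":[0,0,-3.5],"claw":1}]'
python3 - <<'E'
from plant import r,optics
import cv2
from h import *
s=r.get_state();print(s["tcp_pos"],s["eef_rot"])
c=optics.capture("top")
n=np.array([.997,.078,0]);ctr=np.array([.469,.3026,.12])
im=c["img"].copy()
cv2.imwrite("pics/t2.png",cv2.resize(im[150:280,110:310],(800,520),interpolation=cv2.INTER_CUBIC))
E
```

```text
time_s: 5.18
tcp_pos: [0.6779, 0.15, 0.2665]
eef_rot: [179.9, 0.3, -178.9]
contact_force: [0.5, -0.4, 0.8]
gripper_width: 0.0006
gripper_force: 0.0
time_s: 6.05
tcp_pos: [0.5173, 0.3053, 0.1941]
eef_rot: [180.0, 0.0, -175.6]
contact_force: [0.3, -0.5, 0.3]
gripper_width: 0.0001
gripper_force: 0.0
[0.51728282 0.30531454 0.19409515] [ 1.79969712e+02  3.88172451e-02 -1.75558789e+02]
```

View pics/t2.png

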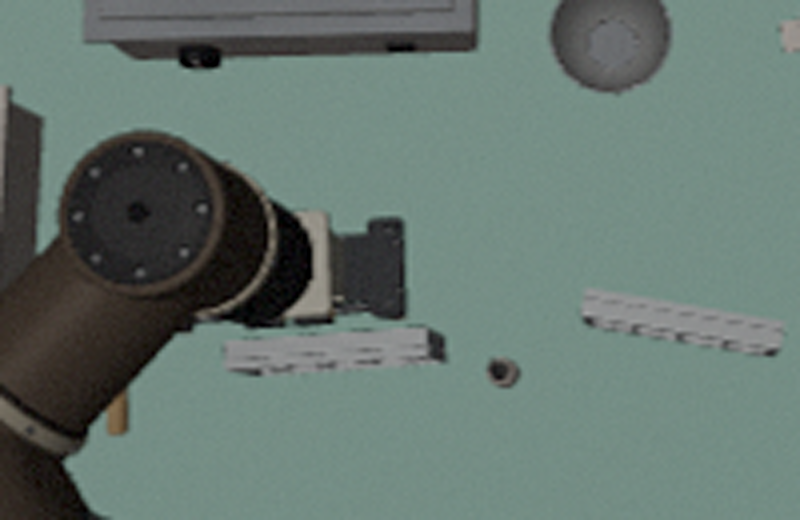

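```bash
python3 -m crank '[{"xyz":[0,0,1.5],"delta_rot":[0,0,0],"claw":1},{"xyz":[0,0,2.6],"delta_rot":[0,0,0],"claw":1},{"xyz":[0,0,3.1],"delta_rot":[0,0,0],"claw":1},{"xyz":[0,0,3.1],"delta_rot":[0,0,0],"claw":1}]'
python3 -m crank '[{"xyz":[0.3,0,0],"delta_rot":[0,0,0],"claw":1},{"xyz":[0.5,0,0],"delta_rot":[0,0,0],"claw":1},{"xyz":[0.65,0,0],"delta_rot":[0,0,0],"claw":1},{"xyz":[0.8,0,0],"delta_rot":[0,0,0],"claw":1},{"xyz":[0.95,0,0],"delta_rot":[0,0,0],"claw":1},{"xyz":[1.1,0,0],"delta_rot":[0,0,0],"claw":1},{"xyz":[1.25,0,0],"delta_rot":[0,0,0],"claw":1},{"xyz":[1.4,0,0],"delta_rot":[0,0,0],"claw":1},{"xyz":[1.55,0,0],"delta_rot":[0,0,0],"claw":1},{"xyz":[1.7,0,0],"delta_rot":[0,0,0],"claw":1},{"xyz":[1.85,0,0],"delta_rot":[0,0,0],"claw":1},{"xyz":[2,0,0],"delta_rot":[0,0,0],"claw":1},{"xyz":[2,0,0],"delta_rot":[0,0,0],"claw":1},{"xyz":[2,0,0],"delta_rot":[0,0,0],"claw":1}]'
python3 - <<'E'
from plant import optics
import cv2,numpy as np
t=optics.capture("top")["img"][190:300,150:410];s=optics.capture("side")["img"][145:285,180:320]
cv2.imwrite("pics/p1.png",np.hstack([cv2.resize(t,(440,186)),cv2.resize(s,(186,186))]) if 0 else np.vstack([cv2.resize(t,(600,254)),cv2.resize(s,(600,600))[:340]]))
E
```

```text
time_s: 6.6
tcp_pos: [0.5166, 0.305, 0.1]
eef_rot: [-179.9, -0.1, -175.5]
contact_force: [-0.4, 0.2, 0.0]
gripper_width: 0.0004
gripper_force: 0.0
time_s: 8.35
tcp_pos: [0.4566, 0.301, 0.1006]
eef_rot: [180.0, 0.0, -175.5]
contact_force: [0.5, 0.0, -1.2]
gripper_width: 0.0005
gripper_force: 0.0
```

View pics/p1.png

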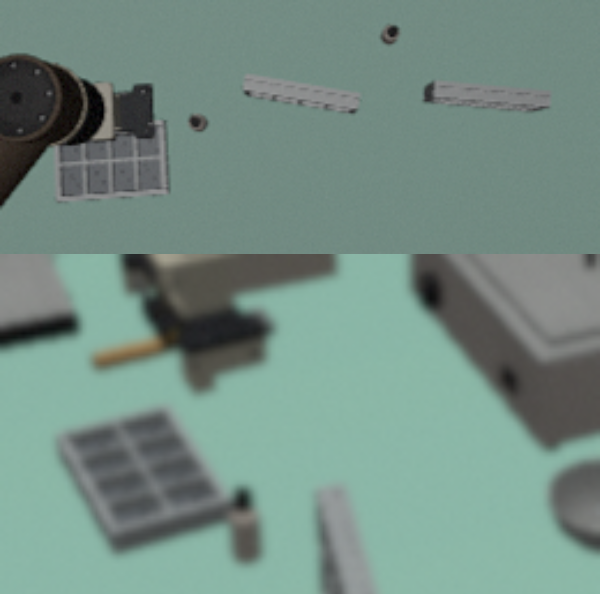

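The left mould lies flat on its back with its cavities up, and the bottles haven't moved. Next is the middle mould, from the robot side.

```bash
python3 -m crank '[{"xyz":[0,0,-2],"delta_rot":[0,0,0],"claw":1},{"xyz":[0,0,-3.3],"delta_rot":[0,0,0],"claw":1},{"xyz":[0,0,-3.3],"delta_rot":[0,0,0],"claw":1},{"xyz":[1,-10.1,-3.3],"delta_rot":[0,0,13.3],"claw":1},{"xyz":[1,-10.1,-3.3],"delta_rot":[0,0,13.3],"claw":1},{"xyz":[1,-10.1,-3.3],"delta_rot":[0,0,13.3],"claw":1},{"xyz":[1,-10.1,-3.3],"delta_rot":[0,0,13.3],"claw":1},{"xyz":[1,-10.1,-3.3],"delta_rot":[0,0,13.3],"claw":1},{"xyz":[1,-10.1,-3.3],"delta_rot":[0,0,13.3],"claw":1},{"xyz":[1,-10.1,-3.3],"delta_rot":[0,0,13.3],"claw":1},{"xyz":[1,-10.1,-3.3],"delta_rot":[0,0,13.3],"claw":1},{"xyz":[1,-10.1,-3.3],"delta_rot":[0,0,13.3],"claw":1},{"xyz":[1,-10.1,-3.3],"delta_rot":[0,0,13.3],"claw":1}]'
```

```text
time_s: 10.07
tcp_pos: [0.4505, -0.0028, 0.1995]
eef_rot: [-180.0, -0.0, 171.3]
contact_force: [-0.3, 0.2, -0.8]
gripper_width: 0.0008
gripper_force: 0.0
```

```bash
python3 -m crank '[{"xyz":[0,0,1.5],"delta_rot":[0,0,0],"claw":1},{"xyz":[0,0,2.6],"delta_rot":[0,0,0],"claw":1},{"xyz":[0,0,3.3],"delta_rot":[0,0,0],"claw":1},{"xyz":[0,0,3.3],"delta_rot":[0,0,0],"claw":1}]'
python3 -m crank '[{"xyz":[-0.3,0,0],"delta_rot":[0,0,0],"claw":1},{"xyz":[-0.5,0,0],"delta_rot":[0,0,0],"claw":1},{"xyz":[-0.65,0,0],"delta_rot":[0,0,0],"claw":1},{"xyz":[-0.8,0,0],"delta_rot":[0,0,0],"claw":1},{"xyz":[-0.95,0,0],"delta_rot":[0,0,0],"claw":1},{"xyz":[-1.1,0,0],"delta_rot":[0,0,0],"claw":1},{"xyz":[-1.25,0,0],"delta_rot":[0,0,0],"claw":1},{"xyz":[-1.4,0,0],"delta_rot":[0,0,0],"claw":1},{"xyz":[-1.55,0,0],"delta_rot":[0,0,0],"claw":1},{"xyz":[-1.7,0,0],"delta_rot":[0,0,0],"claw":1},{"xyz":[-1.85,0,0],"delta_rot":[0,0,0],"claw":1},{"xyz":[-2,0,0],"delta_rot":[0,0,0],"claw":1},{"xyz":[-2.1,0,0],"delta_rot":[0,0,0],"claw":1},{"xyz":[-2.1,0,0],"delta_rot":[0,0,0],"claw":1}]'
python3 -m crank '[{"xyz":[0,0,-2],"delta_rot":[0,0,0],"claw":1},{"xyz":[0,0,-4],"delta_rot":[0,0,0],"claw":1},{"xyz":[3,0,-5],"delta_rot":[0,0,0],"claw":1},{"xyz":[3,0,-5],"delta_rot":[0,0,0],"claw":1},{"xyz":[3,0,-5],"delta_rot":[0,0,0],"claw":1}]'
python3 - <<'E'
from plant import optics
import cv2,numpy as np
t=optics.capture("top")["img"][130:290,110:450];s=optics.capture("side")["img"][130:320,180:410]
cv2.imwrite("pics/p2.png",np.vstack([cv2.resize(t,(580,273)),cv2.resize(s,(580,479))])[:600])
E
```

```text
time_s: 10.58
tcp_pos: [0.4494, -0.0036, 0.0993]
eef_rot: [-179.9, -0.2, 171.2]
contact_force: [-0.6, 0.2, 0.8]
gripper_width: 0.0005
gripper_force: 0.0
time_s: 12.32
tcp_pos: [0.5128, -0.0132, 0.1005]
eef_rot: [-180.0, -0.0, 171.2]
contact_force: [0.6, 0.3, -0.0]
gripper_width: 0.0007
gripper_force: 0.0
time_s: 12.95
tcp_pos: [0.4224, 0.0008, 0.2521]
eef_rot: [179.9, 0.2, 171.3]
contact_force: [0.5, -0.3, 0.5]
gripper_width: 0.0005
gripper_force: 0.0
```

View pics/p2.png

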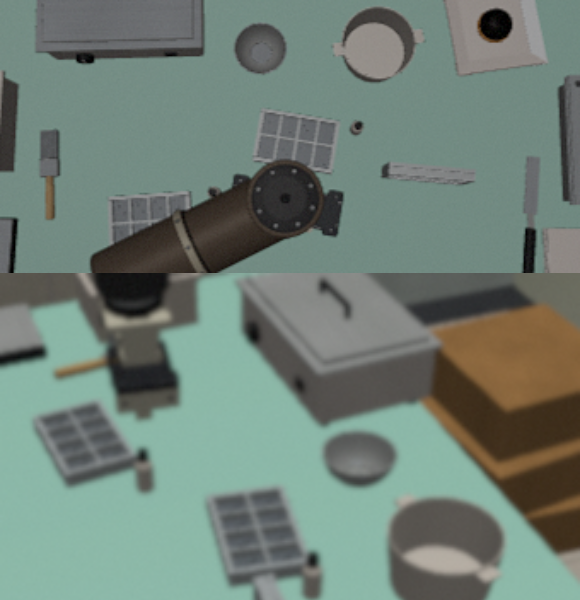

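Both praline moulds lie flat with their cavities up. The bar mould is still standing, both bottles are in place, and the robot is clear.

```bash
python3 -c "
from plant import job
print(job.close_job())"
```

```text
the job is handed in; nothing more can be done
None
```

Both praline moulds lie flat where they stood with their cavities facing up, the bar mould is still standing, nothing else in view was disturbed, and the job was handed in at about 13 s.

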